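Step a test box's click-stop dial four clicks and start the test

TASK

On the test box, push the dial round clockwise (seen from above) with a fingertip against its upright peg, exactly four clicks and never past the fourth, then press the round start button all the way down and let it come up again. Only push and press: do not pinch, force or pull up the dial, do not press the button before the dial is set, and leave everything else on the bench where it is.

Things in the scene. Friction and masses are not known exactly. Their poses are not given: they have to be found in the camera images.
- test_box: bench test box, fixed to the bench: white plastic case with a flat blue panel on top, 190 (x) x 270 (y) x 70 mm tall; origin at the centre of its underside, z up. On its panel sit two modules side by side, 130 mm apart along its y, in either order: the dial and the start button. It does not move.
- dial_centre (a point): point on the dial's vertical axis, level with the top face of the dial disc (92 mm above the bench). The dial is a black disc 100 mm in diameter, 12 mm thick, flat on top, on a fixed grey bezel ring 116 mm in diameter with twelve small marks. This point is fixed.
- peg_top (a point): centre of the top end of the dial's finger peg: an upright round steel peg, 12 mm in diameter, standing 28 mm above the disc, its axis 36 mm from the dial's axis. It turns with the dial; its top is 120 mm above the bench. Its starting direction differs each time.
- dial (a joint): angle of the dial in rad, growing clockwise seen from above; 0 at the start, where the dial sits in a click stop. Stops are 0.524 rad (30 deg, 19 mm of peg travel) apart. A spring detent: a push of about 4 to 5 N on the peg, along its circle, breaks it out; once halfway to the next stop the dial snaps forward into it by itself, ahead of the finger. It stays in a stop when let go.
- dial_base: the dial module: fixed grey bezel ring on the box panel, with the dial on it; origin at the centre of its underside, on the dial's axis, 70 mm above the bench. End limits of the dial lie 3 clicks anticlockwise and 7 clicks clockwise of the start. The dial is held down by a light spring (5 N) on its spindle and could be pulled up 25 mm, which must not be done.
- start_button (a joint): travel of the start button in m: 0 up, 0.006 fully pressed; a spring returns it, 5 N presses it fully. It counts as pressed beyond 0.004.
- start_button_top (a point): centre of the top face of the start button: a round black button 32 mm in diameter in a low grey housing, on the box panel; it is pressed straight down.
- screw_jar: small closed pale glass jar with a light cap, 32 dia x 42 tall, standing on the panel of the test box near its far edge. Origin: centre of its underside. Bystander, loose: leave it alone.
- wire_spool: grey spool, 56 dia x 40 tall, standing on the bench beside the box (left side). Origin: centre of its underside. Bystander, loose: leave it alone.
- screwdriver: black-handled screwdriver, 160 long, lying on the bench in front of the box (robot side). Origin: on its underside, about the middle of its length. Bystander, loose: leave it alone.
- flux_bottle: pale plastic bottle, 44 dia x 90 tall, on the bench beside the box (right side). Origin: centre of its underside. Bystander, loose: leave it alone.
- heatsink: finned aluminium heat sink, 50 x 60 x 30, on the bench behind the box. Origin: centre of its underside. Bystander, loose: leave it alone.
- bracket: steel angle bracket, 50 x 90 footprint, 43 tall, on the bench behind the box. Origin: centre of its underside. Bystander, loose: leave it alone.

How it is judged:
On the way, in this order (a step that is already met when the one before it is completed fails the run):
1. the dial rests in the fourth click stop clockwise, with the button still up (value of joint dial between 1.964 and 2.224 rad and value of joint start_button below 0.002 m), for 0.2 s.
2. the start button is pressed down while the dial is at the fourth click (value of joint dial between 1.964 and 2.224 rad and value of joint start_button above 0.004 m).
At the end, for the whole second after the job is handed in: the dial rests four click stops (2.094 rad, within 0.13 rad) clockwise of its start, and the start button has been pressed (beyond 4 mm) after that and is up again (within 1.5 mm) (value of joint dial between 1.964 and 2.224 rad and value of joint start_button below 0.0015 m and velocity of joint dial between -0.1 and 0.1 rad/s); the robot touches nothing.
It fails at once if the dial is turned past the fourth click (more than 0.30 rad beyond it) (value of joint dial above 2.394 rad).
It fails at once if the button is pressed while the dial is not at the fourth click (value of joint start_button above 0.004 m and not (value of joint dial between 1.964 and 2.224 rad)).
It fails at once if the dial is pulled up by more than 5 mm (height (world z) of peg_top above 0.125 m).
It fails at once if the dial is pinched or forced: more than 35 N between the fingers and the dial (contact force between the fingers and dial_base above 35 N).
It fails at once if a bystander is shifted by more than 30 mm or lifted by more than 15 mm (distance of any of screw_jar, wire_spool, screwdriver, flux_bottle, heatsink, bracket from where it was at the start of the episode above 0.03 m or height (world z) of screw_jar above 0.085 m or height (world z) of any of wire_spool, screwdriver, flux_bottle, heatsink, bracket above 0.03 m).
It also fails if it takes over 58 s, if anything falls off the work surface, if the arm or the gripper's body presses on something with over 40 N, if the wrist force passes 120 N, or if a joint passes its speed limit or range.

ROBOT

A 6-joint arm with a two-finger parallel gripper is mounted at the origin on the work surface. World frame = base frame: x ahead of the robot, y to its left, z up, the work surface at z = 0. Lengths are in m, angles in rad, forces in N, time in s.
With the tool pointing down it reaches from about 0.375 to 0.9 m from the base axis. Payload 3.1 kg.
Tool frame: the origin (TCP) lies midway between the tips of the shut fingers; the grasp point (between the pads) lies 19 mm behind it; z points along the fingers, y is the direction in which the jaws open and shut (so a half turn about z gives the same grasp; the last joint's range is limited). The gripper opens to 87 mm and grips with 3 to 60 N. Pads are 19 mm wide; open, the fingers measure 117 mm over their backs; the gripper's body (75 mm by 190 mm) begins 51 mm behind the grasp point.
Start: joints at [0.96, 0.527, 1.433, -0, 1.181, -0.178], TCP at [0.262, 0.567, 0.223] pointing down, gripper open.
Joint ranges: [-3.08, 3.08], [-0.75, 2.2], [0.22, 2.44], [-1.43, 4.57], [0, 2.65], [-2.85, 2.85]. Speed limits (rad/s): [2.79, 2.79, 3.14, 3.14, 3.14, 3.14].

INTERFACE

Orientations are given as a unit quaternion [x, y, z, w].
In Python, from rig import robot gives the robot as it stands.
- The arm moves only by the tool move_arm, never from a script. Its argument "rows" is one flat list of numbers, 7 for each row, row after row: the shift along the world's x, y, z in mm, then the turn, a rotation vector about the world's x, y, z in rad, then the closure, from 0 (fully open) to 1 (shut). A call has 1 to 12 rows; each row shifts and turns the commanded pose from where the row before left it; what a row does not reach is not made up. A row lasts 1/10 s, in which the tool goes at most 50 mm and 8.59 degrees, less where a joint would pass 70% of its speed; a pose out of reach is approached as far as the arm can. A call with a gripper value outside its range is refused whole. The fingers move at their own pace and stop on an object; "grip_force" is the grip in N (left out, the last holds). Time passes only in rows, so rows that do not move let the fingers close. It gives the time, the measured TCP pose, the force and the opening at its end, in the units of the state.
- robot.get_obs(): the state, without advancing time (a new reading comes with each control period).
- robot.camera(name): name is "scene" or "top" or "wrist"; returns a dict with "color" (400x640x3 uint8, red, green, blue), "z_map" (400x640 float32, m along the optical axis (not along the pixel's ray), 0 where there is no reading), "camera_matrix" (3x3 intrinsics, pixels), "R" (3x3) and "t" (3): a world point X has camera coordinates R X + t; the wrist camera has in their place "tool_from_camera" (4x4, takes a point from camera to tool coordinates, whose origin is the TCP and whose axes are the flange's). Camera axes: x right, y down, z forward; pixel columns grow to the right and rows downward; lengths in m; the calibration is good to about 2 mm. The wrist camera is an equidistant fisheye: a pixel r from the principal point sees the ray r / f radians off the axis. A picture is of the moment at which its call begins: read the wrist's pose just before it.
- robot.hand_in(): hands the job in, once; it reports no verdict.
Trained networks look in the newest picture that a camera, given by its name, has taken for a name from the list of things; names that differ only in an ending like _2 or _b are one class to them, and where a whole thing is asked for, a point or a joint stands for the part that bears it (a point fixed in the world has none). Each returns a list of dicts, best first, with "conf" (0 to 1); they miss things now and then, are a little off and sometimes report something else, mostly with a low value. They report only what shows in the picture. A call takes as long as a camera call.
- robot.search_frame(camera, thing): "at" ([column, row] in pixels, amid what is visible of it).
- robot.spot_point(camera, thing): "at" ([column, row] in pixels: a listed point, or the origin of a listed thing).
The state is a dict: "time": time; "q": joint angles; "joint_velocities": joint speeds; "joint_torque": joint torques, N m; "position": TCP position; "tool_rot": TCP orientation; "ft_force": force on the tool from outside, world axes, zero at the start; "moment": the same for the moment, N m; "grip_width": finger opening in m.
Only numpy, scipy, OpenCV 4.12 (cv2) and the standard library are available. Lean on these libraries where they do the work, as an engineer would, in place of code of your own. Each camera call takes 0.05 s, during which the arm holds its last target.

## Working session

There is one attempt and no reset: what is moved stays moved. The work goes in short steps, Python scripts to look and compute and a tool call to move; the robot and the scene stay as the last step left them, time stands still between calls to the robot, and variables do not carry over. Pictures are saved under pics/ and viewed, and the job is handed in when it is done.

Besides the shell and the picture viewer there is one more tool, called in YAML: its name, and indented under it one key for each argument. move_arm: Moves the arm, as the interface text tells. Its arguments: {"type":"object","properties":{"rows":{"type":"array","items":{"type":"number"}},"grip_force":{"type":"number"}},"required":["rows"]}

```bash
ls; mkdir -p pics
cat > h.py <<'E'
import numpy as np, cv2
from rig import robot
def unproj(c,uv,z=None,plane=None):
    K=c["camera_matrix"];R=c["R"];t=c["t"]
    d=np.linalg.inv(K)@np.array([uv[0],uv[1],1.])
    o=-R.T@t; dw=R.T@d
    if plane is not None: return o+dw*(plane-o[2])/dw[2]
    if z is None:
        u,v=int(round(uv[0])),int(round(uv[1])); z=c["z_map"][v,u]
    return o+dw*z
def save(c,n): cv2.imwrite("pics/"+n,c["color"][:,:,::-1])
E
python3 - <<'E'
from h import *
o=robot.get_obs();print(o["time"],o["position"],o["tool_rot"],o["grip_width"])
for cam in("scene","top"):
    c=robot.camera(cam);save(c,cam+"1.png")
    for th,pl in(("dial_centre",.092),("peg_top",.12),("start_button_top",None),("test_box",0),("screw_jar",.07),("flux_bottle",0),("wire_spool",0)):
        for r in robot.spot_point(cam,th)[:2]:
            print(cam,th,r["conf"],np.round(r["at"],1),np.round(unproj(c,r["at"],plane=pl),4))
E
```

```text
pics
0.0 [0.26166446 0.56675236 0.22155016] [ 2.14716379e-01  9.76675799e-01 -1.03835902e-03 -4.26245464e-04] 0.08706623037576437
scene dial_centre 0.84 [266.4 226.9] [ 0.5802 -0.0694  0.092 ]
scene dial_centre 0.66 [291.6 192.1] [0.5403 0.0554 0.092 ]
scene peg_top 0.87 [243.6 211.3] [ 0.5368 -0.0851  0.12  ]
scene peg_top 0.27 [358.9 237.1] [ 0.7573 -0.0148  0.12  ]
scene start_button_top 0.49 [291.2 188.7] [0.5306 0.0655 0.092 ]
scene test_box 0.81 [279.8 238.6] [ 0.5496 -0.0018  0.    ]
scene test_box 0.59 [318.9 190.7] [0.503  0.2088 0.    ]
scene screw_jar 0.66 [308.8 222. ] [0.6197 0.0155 0.07  ]
scene flux_bottle 0.77 [237.5 322.7] [ 0.6409 -0.2181  0.    ]
scene wire_spool 0.68 [321.4 190.9] [0.5089 0.2121 0.    ]
top dial_centre 0.91 [381.6 204.6] [ 0.5811 -0.0646  0.092 ]
top peg_top 0.62 [396.8 222.3] [ 0.5424 -0.0874  0.12  ]
top start_button_top 0.46 [319.  225.2] [0.5441 0.0613 0.0926]
top test_box 0.96 [347.4 221.7] [5.579e-01 4.000e-04 0.000e+00]
top screw_jar 0.62 [337.8 188.2] [0.6216 0.0206 0.07  ]
top flux_bottle 0.9 [438.4 180.3] [ 0.6446 -0.2081  0.    ]
top wire_spool 0.64 [256.3 249.5] [0.5027 0.2049 0.    ]
```

Run:
```python
import cv2
a=cv2.imread("pics/top1.png")[140:300,230:470];cv2.imwrite("pics/top1c.png",cv2.resize(a,None,fx=3.3,fy=3.3,interpolation=cv2.INTER_CUBIC))
a=cv2.imread("pics/scene1.png")[130:350,180:400];cv2.imwrite("pics/scene1c.png",cv2.resize(a,None,fx=2.7,fy=2.7,interpolation=cv2.INTER_CUBIC))
```

```text
(no output)
```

View pics/top1c.png

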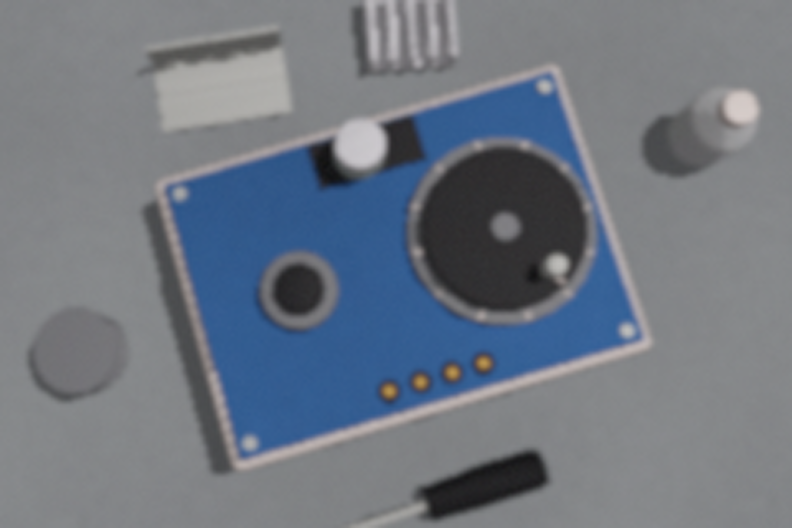

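View pics/scene1c.png

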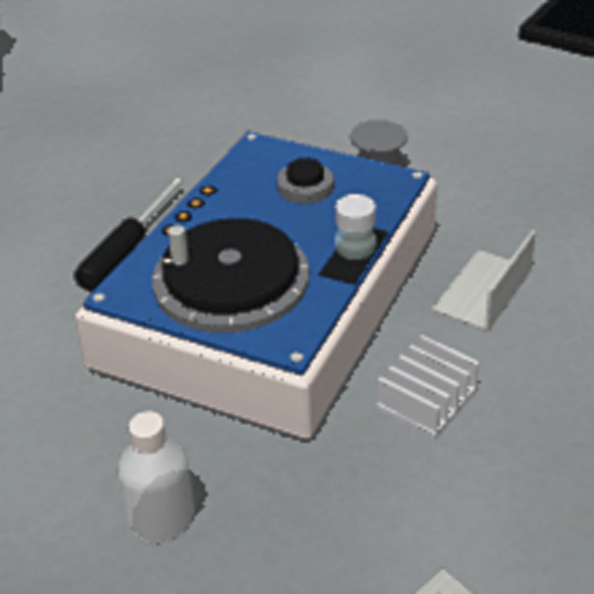

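The top view shows the dial at about (382,205), with the peg to its lower right at (398,221), so toward the robot and −y. The button is at about (320,226), and the jar is at the far edge between the two modules. Next I'll refine these positions with depth and colour.

```bash
cat >> h.py <<'E'
def cloud(c):
    K=c["camera_matrix"];v,u=np.mgrid[0:400,0:640];z=c["z_map"]
    P=np.stack([(u-K[0,2])/K[0,0]*z,(v-K[1,2])/K[1,1]*z,z],-1)
    W=(P-c["t"])@c["R"]; W[z==0]=np.nan; return W
def measure(cam,c,C0=(.5807,-.067),B0=(.544,.06)):
    W=cloud(c);g=c["color"].max(-1).astype(float)
    # dark disc edge via contour (projected on plane .092)
    v,u=np.mgrid[0:400,0:640]
    uv=np.stack([u,v],-1).reshape(-1,2)
    P=np.array([unproj(c,p,plane=.092) for p in uv]).reshape(400,640,3)
    m=((c["color"].max(-1)<65)&(np.hypot(P[...,0]-C0[0],P[...,1]-C0[1])<.056)).astype(np.uint8)
    m=cv2.morphologyEx(m,cv2.MORPH_CLOSE,np.ones((3,3)))
    cs=max(cv2.findContours(m,0,cv2.CHAIN_APPROX_NONE)[0],key=cv2.contourArea)
    h=cv2.convexHull(cs);e=cv2.fitEllipse(cs)
    print(cam,"disc",np.round(unproj(c,e[0],plane=.092),4),"px",np.round(e[0],1),np.round(e[1],1))
    with np.errstate(all="ignore"):
        s=(W[...,2]>.110)&(W[...,2]<.13)&(np.hypot(W[...,0]-C0[0],W[...,1]-C0[1])<.055)
        b=(np.hypot(W[...,0]-B0[0],W[...,1]-B0[1])<.013)
    print(cam,"peg pts",s.sum(),np.round(np.nanmedian(W[s],0),4),"z",np.round(np.nanmax(W[s][:,2]) if s.any() else 0,4))
    print(cam,"button top z",np.round(np.nanmedian(W[b],0),4),b.sum())
E
python3 - <<'E'
from h import *
for cam in("top","scene"):
    measure(cam,robot.camera(cam))
E
```

```text
top disc [ 0.5734 -0.0632  0.092 ] px [381.1 208.5] [45.6 48.5]
top peg pts 35 [ 0.5467 -0.0898  0.1198] z 0.1236
top button top z [0.544  0.0595 0.0923] 128
scene disc [ 0.5823 -0.0732  0.092 ] px [265.8 228.3] [34.  48.9]
scene peg pts 41 [ 0.5488 -0.0939  0.1181] z 0.1218
scene button top z [0.5469 0.0593 0.0914] 80
```

Run:
```python
from h import *
from scipy.optimize import minimize
for cam in("top","scene"):
    c=robot.camera(cam);W=cloud(c).reshape(-1,3);col=c["color"].reshape(-1,3).astype(int)
    with np.errstate(all="ignore"):
        near=np.hypot(W[:,0]-.58,W[:,1]+.067)<.075
        s=near&(W[:,2]>.088)&(W[:,2]<.097)
        Q=W[s][:,:2]
        (x,y),r=cv2.minEnclosingCircle(Q.astype(np.float32)); h=cv2.convexHull((Q*1000).astype(np.float32))[:,0]
        A=np.c_[2*h,np.ones(len(h))];p=np.linalg.lstsq(A,(h**2).sum(1),rcond=None)[0]
        print(cam,"disc depth",s.sum(),x,y,r,"hull",p[:2],np.sqrt(p[2]+p[0]**2+p[1]**2),"zmed",np.median(W[s][:,2]))
        # bezel: gray, z .072-.088
        # blue panel: box rect
        b=(col[:,2]>col[:,0]+40)&(np.abs(W[:,2]-.07)<.01)&(np.hypot(W[:,0]-.56,W[:,1])<.2)
        print(cam,"panel",cv2.minAreaRect((W[b][:,:2]*1000).astype(np.float32)),"z",np.median(W[b][:,2]))
        k=near&(W[:,2]>.110)&(W[:,2]<.130); print("peg",np.round(np.sort(W[k][:,2])[-5:],4), W[k].mean(0).round(4))
        if cam=="top":
            k2=near&(W[:,2]>.116)&(W[:,2]<.130); print("pegtop",W[k2].mean(0).round(4),k2.sum())
```

```text
top disc depth 1909 0.5736252665519714 -0.06532172113656998 0.05001054331660271 hull [573.37327586 -65.22534926] 49.37921098744961 zmed 0.09217844268624813
top panel ((556.9639892578125, -3.226531982421875), (174.5505828857422, 255.35845947265625), 14.707864761352539) z 0.07025240062535129
peg [0.121  0.1217 0.1219 0.1221 0.1232] [ 0.5467 -0.0894  0.1195]
pegtop [ 0.5469 -0.0896  0.1199] 34
scene disc depth 1239 0.5729147791862488 -0.06691019237041473 0.05085539072751999 hull [573.2860453  -67.23472381] 49.816618711785864 zmed 0.09181650223285001
scene panel ((556.7401123046875, -4.245361328125), (178.46389770507812, 259.7213134765625), 14.673828125) z 0.06989973745111085
peg [0.1203 0.1204 0.1205 0.1212 0.1216] [ 0.5487 -0.0933  0.1173]
```

move_arm:
  rows: [15, -34, 0, 0, 0, -0.02, 1, 15, -34, 0, 0, 0, -0.02, 1, 15, -34, 0, 0, 0, -0.02, 1, 15, -34, 0, 0, 0, -0.02, 1, 15, -34, 0, 0, 0, -0.02, 1, 15, -34, 0, 0, 0, -0.02, 1, 15, -34, 0, 0, 0, -0.02, 1, 15, -34, 0, 0, 0, -0.02, 1, 15, -34, 0, 0, 0, -0.02, 1, 15, -34, 0, 0, 0, -0.02, 1]
  grip_force: 10

```text
time: 2.0
position: [0.4127, 0.226, 0.2228]
tool_rot: [0.311, 0.95, 0.0, 0.0]
ft_force: [-0.1, 0.4, 0.1]
grip_width: 0.0151
```

move_arm:
  rows: [15, -34, 0, 0, 0, -0.02, 1, 15, -34, 0, 0, 0, -0.02, 1, 15, -34, 0, 0, 0, -0.02, 1, 15, -34, 0, 0, 0, -0.02, 1, 15, -34, 0, 0, 0, -0.02, 1, 15, -34, 0, 0, 0, -0.02, 1, 15, -34, 0, 0, 0, -0.02, 1, 15, -34, 0, 0, 0, -0.02, 1, 15, -34, 0, 0, 0, -0.02, 1, 15, -34, 0, 0, 0, -0.02, 1, 0, 0, 0, 0, 0, 0, 1, 0, 0, 0, 0, 0, 0, 1]

```text
time: 3.2
position: [0.562, -0.1133, 0.2223]
tool_rot: [0.405, 0.914, 0.0, -0.0]
ft_force: [0.4, -1.0, 0.2]
grip_width: 0.0005
```

```bash
cat >> h.py <<'E'
from scipy.spatial.transform import Rotation as Ro
C=np.array([.5733,-.066])
def st():
    o=robot.get_obs();M=Ro.from_quat(o["tool_rot"]).as_matrix()
    yaw=np.degrees(np.arctan2(M[1,0],M[0,0]))
    print("t",round(o["time"],2),"p",np.round(o["position"],4),"yaw",round(yaw,1),"zax",np.round(M[:,2],3),"F",np.round(o["ft_force"],2),"gw",round(o["grip_width"],4),"q6",round(o["q"][5],2))
    return o,yaw
def pegang():
    for cam in("top","scene"):
        c=robot.camera(cam);W=cloud(c).reshape(-1,3);col=c["color"].reshape(-1,3)
        for r in robot.spot_point(cam,"peg_top")[:1]:
            p=unproj(c,r["at"],plane=.12)[:2];d=p-C
            print(cam,"net peg",r["conf"],np.round(p,4),"r",np.hypot(*d).round(4),"ang",np.degrees(np.arctan2(d[1],d[0]))%360)
        save(c,cam+"_last.png")
def fin(phi,back):
    a=np.radians(phi);return C+.036*np.array([np.cos(a),np.sin(a)])-back*np.array([np.sin(a),-np.cos(a)])
E
python3 - <<'E'
from h import *
st();print(fin(222,.03))
c=robot.camera("wrist");save(c,"w1.png")
pegang()
E
```

```text
t 3.2 p [ 0.562  -0.1133  0.2223] yaw 132.2 zax [-0.001  0.001 -1.   ] F [ 0.42 -0.98  0.24] gw 0.0005 q6 -1.13
[ 0.5666207  -0.11238305]
top net peg 0.7 [ 0.5467 -0.097 ] r 0.0408 ang 229.32841164371376
scene net peg 0.73 [ 0.542  -0.0865] r 0.0374 ang 213.22186319684903
```

View pics/w1.png

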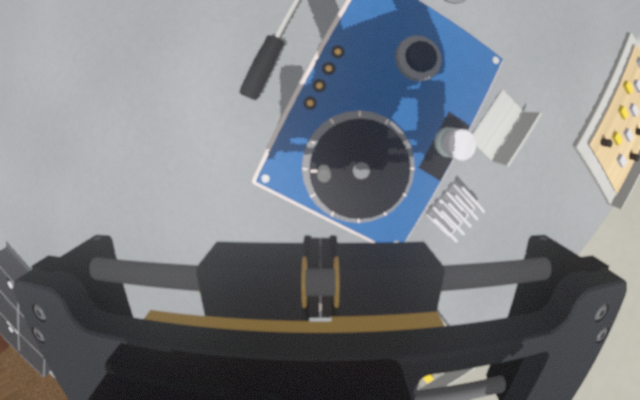

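```bash
cat >> h.py <<'E'
def wrist(c,uv,plane,o):
    K=c["camera_matrix"];T=c["tool_from_camera"]
    d=np.array([(uv[0]-K[0,2])/K[0,0],(uv[1]-K[1,2])/K[1,1]]);r=np.hypot(*d)
    ray=np.array([*(d/max(r,1e-9)*np.sin(r)),np.cos(r)])
    M=Ro.from_quat(o["tool_rot"]).as_matrix()
    dw=M@T[:3,:3]@ray; ow=M@T[:3,3]+o["position"]
    return ow+dw*(plane-ow[2])/dw[2]
E
python3 - <<'E'
from h import *
o,y=st();c=robot.camera("wrist");print(c["camera_matrix"],c["tool_from_camera"])
print("cap",wrist(c,(361,170),.092,o),"peg",wrist(c,(323,173),.12,o),"btn",wrist(c,(420,56),.092,o))
for th,pl in(("dial_centre",.092),("peg_top",.12),("start_button_top",.092)):
    for r in robot.spot_point("wrist",th)[:1]: print(th,r,wrist(c,r["at"],pl,o))
a=c["color"][100:330,250:480,::-1];cv2.imwrite("pics/w1c.png",cv2.resize(a,None,fx=2.6,fy=2.6,interpolation=2))
E
```

```text
t 3.45 p [ 0.5616 -0.1114  0.2226] yaw 132.4 zax [-0.  0. -1.] F [-0.02  0.01 -0.24] gw 0.0004 q6 -1.13
[[309.70691629   0.         319.92490847]
 [  0.         309.70691629 204.99799724]
 [  0.           0.           1.        ]] [[ 2.88307980e-04 -9.62797902e-01 -2.70222348e-01  7.39992826e-02]
 [ 9.99999421e-01 -2.62674419e-06  1.07628714e-03  1.15627013e-04]
 [-1.03695680e-03 -2.70222501e-01  9.62797343e-01 -1.62252298e-01]
 [ 0.00000000e+00  0.00000000e+00  0.00000000e+00  1.00000000e+00]]
cap [ 0.57297832 -0.06465493  0.092     ] peg [ 0.54461452 -0.08825646  0.12      ] btn [0.53810542 0.05792589 0.092     ]
dial_centre {'at': [358.6, 169.4], 'conf': 0.75} [ 0.57086568 -0.06582148  0.092     ]
peg_top {'at': [323.4, 177.8], 'conf': 0.83} [ 0.54773484 -0.09114647  0.12      ]
start_button_top {'at': [424.4, 51.8], 'conf': 0.57} [0.53828684 0.06461845 0.092     ]
```

View pics/w1c.png

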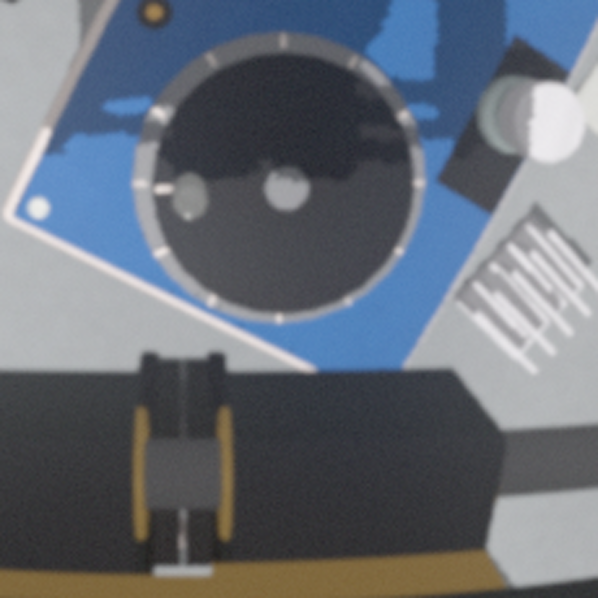

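move_arm:
  rows: [5, -1, -15, 0, 0, 0, 1, 0, 0, -20, 0, 0, 0, 1, 0, 0, -20, 0, 0, 0, 1, 0, 0, -20, 0, 0, 0, 1, 0, 0, -20, 0, 0, 0, 1, 0, 0, -15, 0, 0, 0, 1, 0, 0, -10, 0, 0, 0, 1, 0, 0, 0, 0, 0, 0, 1, 0, 0, 0, 0, 0, 0, 1]

```text
time: 4.55
position: [0.5673, -0.1137, 0.1024]
tool_rot: [0.404, 0.915, 0.0, 0.0]
ft_force: [1.1, 0.1, 1.6]
grip_width: 0.0005
```

Run:
```python
from h import *
o,y=st()
c=robot.camera("wrist");save(c,"w2.png")
for r in robot.spot_point("wrist","peg_top")[:2]: print(r)
for b in(.030,.0155):
  for phi in range(222,90,-6): print(b,phi,fin(phi,b).round(4))
```

```text
t 4.55 p [ 0.5673 -0.1137  0.1024] yaw 132.3 zax [ 0.  0. -1.] F [1.08 0.11 1.58] gw 0.0005 q6 -1.13
{'at': [317.8, 212.2], 'conf': 0.87}
0.03 222 [ 0.5666 -0.1124]
0.03 216 [ 0.5618 -0.1114]
0.03 210 [ 0.5571 -0.11  ]
0.03 204 [ 0.5526 -0.108 ]
0.03 198 [ 0.5483 -0.1057]
0.03 192 [ 0.5443 -0.1028]
0.03 186 [ 0.5406 -0.0996]
0.03 180 [ 0.5373 -0.096 ]
0.03 174 [ 0.5344 -0.0921]
0.03 168 [ 0.5318 -0.0879]
0.03 162 [ 0.5298 -0.0834]
0.03 156 [ 0.5282 -0.0788]
0.03 150 [ 0.5271 -0.074 ]
0.03 144 [ 0.5265 -0.0691]
0.03 138 [ 0.5265 -0.0642]
0.03 132 [ 0.5269 -0.0593]
0.03 126 [ 0.5279 -0.0545]
0.03 120 [ 0.5293 -0.0498]
0.03 114 [ 0.5313 -0.0453]
0.03 108 [ 0.5336 -0.041 ]
0.03 102 [ 0.5365 -0.037 ]
0.03 96 [ 0.5397 -0.0333]
0.0155 222 [ 0.5569 -0.1016]
0.0155 216 [ 0.5533 -0.0997]
0.0155 210 [ 0.5499 -0.0974]
0.0155 204 [ 0.5467 -0.0948]
0.0155 198 [ 0.5439 -0.0919]
0.0155 192 [ 0.5413 -0.0886]
0.0155 186 [ 0.5391 -0.0852]
0.0155 180 [ 0.5373 -0.0815]
0.0155 174 [ 0.5359 -0.0777]
0.0155 168 [ 0.5349 -0.0737]
0.0155 162 [ 0.5343 -0.0696]
0.0155 156 [ 0.5341 -0.0655]
0.0155 150 [ 0.5344 -0.0614]
0.0155 144 [ 0.5351 -0.0574]
0.0155 138 [ 0.5362 -0.0534]
0.0155 132 [ 0.5377 -0.0496]
0.0155 126 [ 0.5396 -0.046 ]
0.0155 120 [ 0.5419 -0.0426]
0.0155 114 [ 0.5445 -0.0394]
0.0155 108 [ 0.5474 -0.0366]
0.0155 102 [ 0.5507 -0.034 ]
0.0155 96 [ 0.5541 -0.0318]
```

View pics/w2.png

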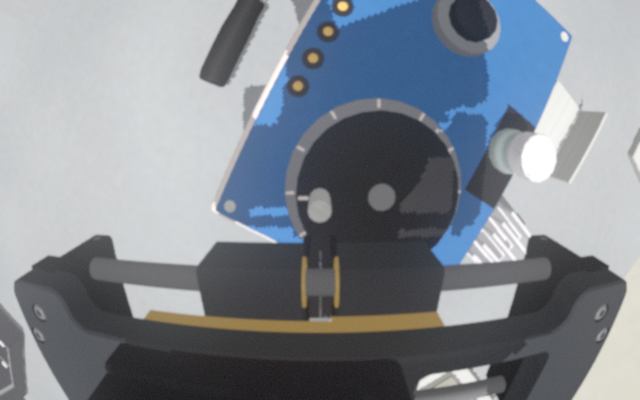

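move_arm:
  rows: [-1.4, 1.5, 0, 0, 0, 0, 1, -1.4, 1.5, 0, 0, 0, 0, 1, -1.4, 1.5, 0, 0, 0, 0, 1, -1.4, 1.5, 0, 0, 0, 0, 1, -1.4, 1.5, 0, 0, 0, 0, 1, -1.4, 1.5, 0, 0, 0, 0, 1, 0, 0, 0, 0, 0, 0, 1]

```text
time: 5.35
position: [0.5583, -0.1043, 0.1025]
tool_rot: [0.404, 0.915, 0.0, -0.0]
ft_force: [0.5, -0.2, -0.0]
grip_width: 0.0005
```

move_arm:
  rows: [-0.7, 0.8, 0, 0, 0, 0, 1, -0.7, 0.8, 0, 0, 0, 0, 1, 0, 0, 0, 0, 0, 0, 1]

```text
time: 5.65
position: [0.5574, -0.1031, 0.1025]
tool_rot: [0.404, 0.915, -0.0, 0.0]
ft_force: [0.2, -1.0, 0.2]
grip_width: 0.0004
```

move_arm:
  rows: [-0.7, 0.8, 0, 0, 0, 0, 1, -0.7, 0.8, 0, 0, 0, 0, 1, 0, 0, 0, 0, 0, 0, 1]

```text
time: 5.95
position: [0.557, -0.1025, 0.1028]
tool_rot: [0.404, 0.915, -0.0, 0.002]
ft_force: [2.0, -3.7, -1.4]
grip_width: 0.0007
```

move_arm:
  rows: [-1.6, 0.9, 0, 0, 0, -0.052, 1, -1.7, 1.0, 0, 0, 0, -0.052, 1, -1.6, 1.1, 0, 0, 0, -0.052, 1, -1.6, 1.2, 0, 0, 0, -0.052, 1, -1.6, 1.3, 0, 0, 0, -0.052, 1, 0, 0, 0, 0, 0, 0, 1]

```text
time: 6.55
position: [0.5467, -0.0951, 0.1024]
tool_rot: [0.52, 0.854, 0.0, -0.001]
ft_force: [-0.5, 0.2, -0.5]
grip_width: 0.0004
```

```bash
cat >> h.py <<'E'
def look(n):
    o,y=st();c=robot.camera("wrist");save(c,n)
    for cam in("wrist","top"):
        if cam=="top": c=robot.camera(cam); save(c,"t_"+n)
        for th,pl in(("peg_top",.12),):
            for r in robot.spot_point(cam,th)[:1]:
                p=wrist(c,r["at"],pl,o) if cam=="wrist" else unproj(c,r["at"],plane=pl); d=p[:2]-C
                print(cam,th,r["conf"],np.round(r["at"],1),p.round(4),"r",np.hypot(*d).round(4),"ang",(np.degrees(np.arctan2(d[1],d[0]))%360).round(1))
    # finger equivalent angle (back .016)
    for phi in np.arange(230,90,-1.):
        d=o["position"][:2]-C; a=np.radians(phi); t=np.array([np.sin(a),-np.cos(a)])
        if d@t+.016>0 and abs(d@t+.016)<.001: print("finger phi",phi);break
    a=np.radians(y+90);t=np.array([np.sin(a),-np.cos(a)]);print("at yaw: along",(o["position"][:2]-C)@t,"radial",(o["position"][:2]-C)@np.array([np.cos(a),np.sin(a)]))
E
python3 -c "
from h import *
look('p1.png')"
```

```text
t 6.55 p [ 0.5467 -0.0951  0.1024] yaw 117.4 zax [-0.002  0.002 -1.   ] F [-0.47  0.16 -0.54] gw 0.0004 q6 -0.85
wrist peg_top 0.55 [321.1 231. ] [ 0.5383 -0.0769  0.12  ] r 0.0366 ang 197.4
top peg_top 0.62 [389.3 227.4] [ 0.5332 -0.0727  0.12  ] r 0.0406 ang 189.5
finger phi 205.0
at yaw: along -0.013604464551141372 radial 0.03697692057829823
```

View pics/p1.png

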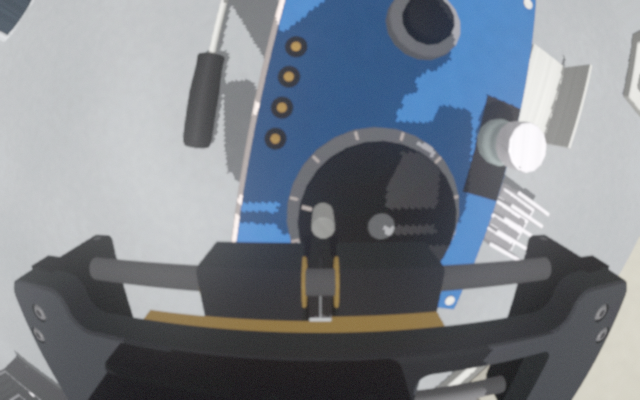

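move_arm:
  rows: [-1.4, 1.4, 0, 0, 0, -0.06, 1, -1.4, 1.5, 0, 0, 0, -0.06, 1, -1.3, 1.6, 0, 0, 0, -0.06, 1, -1.3, 1.7, 0, 0, 0, -0.06, 1, -1.1, 1.7, 0, 0, 0, -0.06, 1, -1.1, 1.7, 0, 0, 0, -0.06, 1, -0.9, 1.8, 0, 0, 0, -0.06, 1, -0.9, 1.9, 0, 0, 0, -0.06, 1, -0.5, 1.2, 0, 0, 0, -0.04, 1, 0, 0, 0, 0, 0, 0, 1]

```text
time: 7.75
position: [0.5376, -0.0814, 0.1025]
tool_rot: [0.722, 0.692, -0.0, -0.0]
ft_force: [-0.4, -0.6, 0.4]
grip_width: 0.0005
```

```bash
python3 -c "
from h import *
look('p2.png')"
```

```text
t 7.75 p [ 0.5376 -0.0814  0.1025] yaw 87.6 zax [-0.001  0.    -1.   ] F [-0.42 -0.63  0.38] gw 0.0005 q6 -0.31
wrist peg_top 0.62 [314.4 240.6] [ 0.5357 -0.0664  0.12  ] r 0.0376 ang 180.6
top peg_top 0.88 [384.9 225.6] [ 0.5369 -0.0646  0.12  ] r 0.0364 ang 177.8
finger phi 180.0
at yaw: along -0.01687769517105346 radial 0.0350478264753851
```

View pics/p2.png

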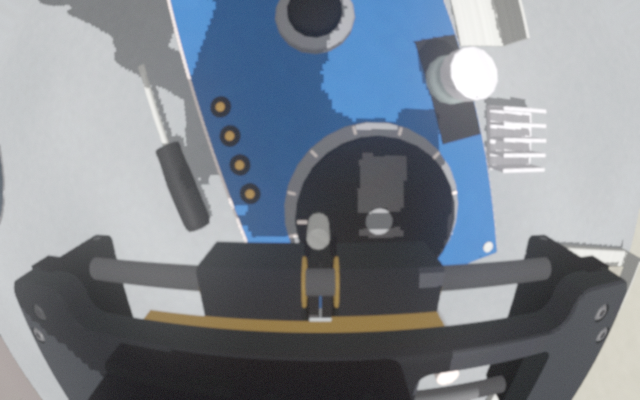

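move_arm:
  rows: [-0.4, 1.5, 0, 0, 0, -0.03, 1, -0.4, 1.5, 0, 0, 0, -0.03, 1, 0, 0, 0, 0, 0, 0, 1]

```text
time: 8.25
position: [0.5372, -0.0782, 0.1026]
tool_rot: [0.742, 0.67, 0.0, -0.0]
ft_force: [0.2, 0.3, 0.2]
grip_width: 0.0005
```

```bash
python3 -c "
from h import *
look('p3.png')"
```

```text
t 8.25 p [ 0.5372 -0.0782  0.1026] yaw 84.2 zax [ 0.  0. -1.] F [0.2  0.29 0.18] gw 0.0005 q6 -0.25
wrist peg_top 0.93 [316.  225.8] [ 0.5378 -0.0553  0.12  ] r 0.0371 ang 163.2
top peg_top 0.92 [376.8 226.5] [ 0.5357 -0.0492  0.12  ] r 0.0412 ang 155.9
finger phi 175.0
at yaw: along -0.01578054433500948 radial 0.03470733511880242
```

View pics/p3.png

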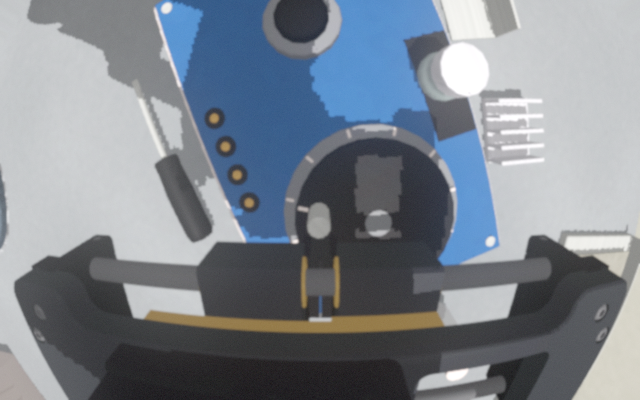

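move_arm:
  rows: [-0.8, 2, 0, 0, 0, -0.05, 1, -0.7, 2, 0, 0, 0, -0.05, 1, -0.6, 2, 0, 0, 0, -0.05, 1, -0.5, 2, 0, 0, 0, -0.05, 1, -0.3, 2, 0, 0, 0, -0.05, 1, -0.1, 2, 0, 0, 0, -0.05, 1, 0.1, 2, 0, 0, 0, -0.05, 1, 0.2, 2, 0, 0, 0, -0.05, 1, 0.3, 2, 0, 0, 0, -0.05, 1, 0.3, 1.8, 0, 0, 0, -0.05, 1, 0, 0, 0, 0, 0, 0, 1]

```text
time: 9.55
position: [0.5351, -0.0585, 0.1026]
tool_rot: [0.885, 0.466, 0.0, -0.0]
ft_force: [-0.4, -0.9, 0.7]
grip_width: 0.0004
```

```bash
python3 -c "
from h import *
look('p4.png')"
```

```text
t 9.55 p [ 0.5351 -0.0585  0.1026] yaw 55.5 zax [ 0.  0. -1.] F [-0.42 -0.93  0.65] gw 0.0004 q6 0.28
wrist peg_top 0.64 [320.4 226.9] [ 0.548  -0.0403  0.12  ] r 0.0361 ang 134.5
finger phi 146.0
at yaw: along -0.015482972167914295 radial 0.03574093792065927
```

View pics/p4.png

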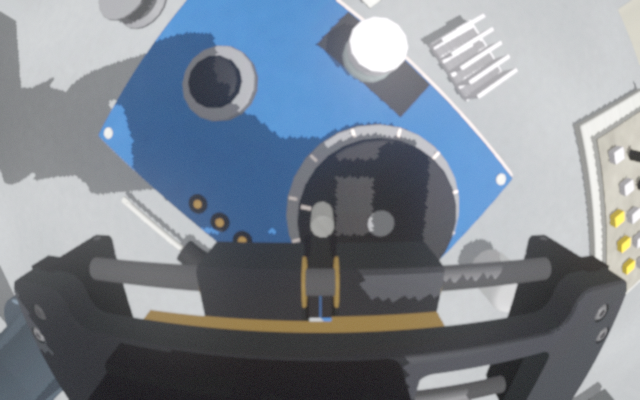

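move_arm:
  rows: [0.4, 2, 0, 0, 0, -0.05, 1, 0.5, 2, 0, 0, 0, -0.05, 1, 0.6, 1.9, 0, 0, 0, -0.05, 1, 0.7, 1.9, 0, 0, 0, -0.05, 1, 0.8, 1.9, 0, 0, 0, -0.05, 1, 0.9, 1.8, 0, 0, 0, -0.05, 1, 1, 1.8, 0, 0, 0, -0.05, 1, 1.1, 1.7, 0, 0, 0, -0.05, 1, 1.1, 1.6, 0, 0, 0, -0.05, 1, 1.1, 1.5, 0, 0, 0, -0.05, 1, 0, 0, 0, 0, 0, 0, 1]

```text
time: 10.85
position: [0.5433, -0.0405, 0.1025]
tool_rot: [0.973, 0.233, 0.0, 0.0]
ft_force: [1.0, 0.3, 0.3]
grip_width: 0.0006
```

```bash
python3 -c "
from h import *
look('p5.png')"
```

```text
t 10.85 p [ 0.5433 -0.0405  0.1025] yaw 26.9 zax [ 0.  0. -1.] F [1.04 0.34 0.3 ] gw 0.0006 q6 0.82
wrist peg_top 0.84 [322.7 233.5] [ 0.5607 -0.0332  0.12  ] r 0.0351 ang 111.0
finger phi 117.0
at yaw: along -0.015245027942293208 radial 0.036286547405573584
```

View pics/p5.png

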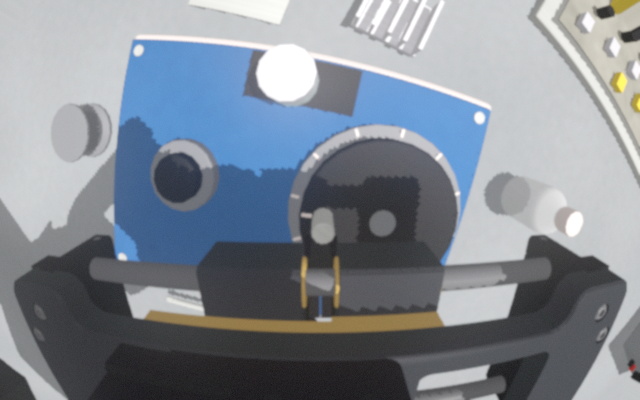

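move_arm:
  rows: [0, 0, 0, 0, 0, 0, 1, 0, 0, 0, 0, 0, 0, 1]

```text
time: 11.25
position: [0.5431, -0.0406, 0.1025]
tool_rot: [0.973, 0.232, -0.0, -0.0]
ft_force: [0.1, 0.8, -0.3]
grip_width: 0.0007
```

```bash
python3 -c "
from h import *
look('p6.png')
a=cv2.imread('pics/p6.png')[110:260,260:480];b=cv2.imread('pics/p4.png')[110:260,260:480]
cv2.imwrite('pics/cmp.png',cv2.resize(np.vstack([a,b]),None,fx=2,fy=2,interpolation=2))"
```

```text
t 11.25 p [ 0.5431 -0.0406  0.1025] yaw 26.9 zax [-0.  0. -1.] F [ 0.08  0.78 -0.34] gw 0.0007 q6 0.82
wrist peg_top 0.81 [325.1 222.7] [ 0.5662 -0.0317  0.12  ] r 0.035 ang 101.7
finger phi 117.0
at yaw: along -0.015405306121643918 radial 0.03633732207635691
```

View pics/cmp.png

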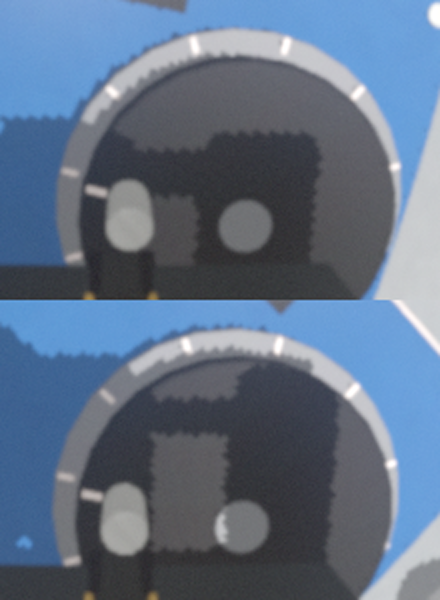

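move_arm:
  rows: [-4, -2, 0, 0, 0, 0, 1, -5, -3, 0, 0, 0, 0, 1, 0, 0, 15, 0, 0, 0, 1, 0, 0, 25, 0, 0, 0, 1, 0, 0, 25, 0, 0, 0, 1, 0, 30, 25, 0, 0, 0, 1, 0, 40, 0, 0, 0, 0, 1, 5, 40, 0, 0, 0, 0, 1, 3, 0, 0, 0, 0, 0, 1, 0, 0, 0, 0, 0, 0, 1]

```text
time: 12.45
position: [0.5421, 0.0648, 0.1925]
tool_rot: [0.972, 0.233, -0.0, 0.0]
ft_force: [-0.5, -0.5, -1.2]
grip_width: 0.0002
```

```bash
python3 -c "
from h import *
o,y=st()
c=robot.camera('wrist');save(c,'b1.png')
for th,pl in(('peg_top',.12),('start_button_top',.092),('dial_centre',.092)):
    for r in robot.spot_point('wrist',th)[:1]: print(th,r,wrist(c,r['at'],pl,o))
for cam in('top','scene'):
    c=robot.camera(cam);save(c,'b1_%s.png'%cam);W=cloud(c).reshape(-1,3)
    with np.errstate(all='ignore'):k=(W[:,2]>.114)&(W[:,2]<.124)&(np.hypot(W[:,0]-C[0],W[:,1]-C[1])<.05)
    if k.any():
        p=W[k].mean(0);print(cam,k.sum(),p,np.degrees(np.arctan2(p[1]-C[1],p[0]-C[0])))
"
```

```text
t 12.45 p [0.5421 0.0648 0.1925] yaw 27.0 zax [ 0.    -0.001 -1.   ] F [-0.46 -0.48 -1.21] gw 0.0002 q6 1.01
peg_top {'at': [433.1, 241.9], 'conf': 0.62} [ 0.56433966 -0.03280793  0.12      ]
start_button_top {'at': [323.7, 206.9], 'conf': 0.92} [0.54248365 0.06139312 0.092     ]
dial_centre {'at': [453.5, 232.7], 'conf': 0.8} [ 0.57645894 -0.06280873  0.092     ]
scene 28 [ 0.56625605 -0.03335557  0.11842911] 102.17647615175406
```

View pics/b1.png

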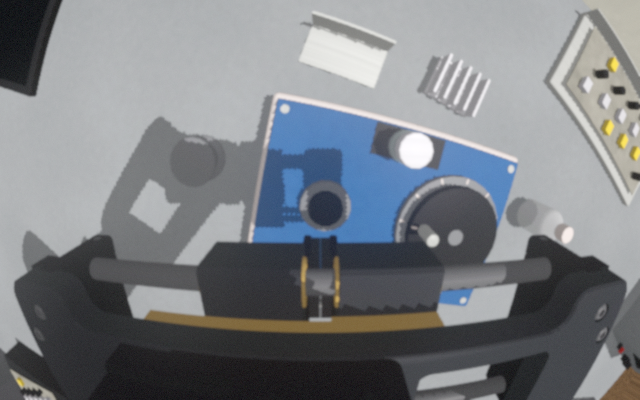

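View pics/b1_scene.png

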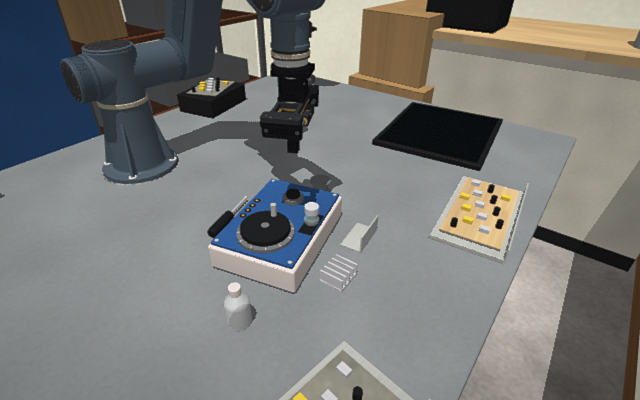

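move_arm:
  rows: [0, -4.5, -15, 0, 0, 0, 1, 0, 0, -25, 0, 0, 0, 1, 0, 0, -25, 0, 0, 0, 1, 0, 0, -20, 0, 0, 0, 1, 0, 0, -8, 0, 0, 0, 1, 0, 0, 0, 0, 0, 0, 1, 0, 0, 0, 0, 0, 0, 1]

```text
time: 13.45
position: [0.5428, 0.0596, 0.1001]
tool_rot: [0.973, 0.232, 0.001, 0.0]
ft_force: [-0.4, -1.8, 0.1]
grip_width: 0.0001
```

move_arm:
  rows: [0, 0, -2, 0, 0, 0, 1, 0, 0, -2, 0, 0, 0, 1, 0, 0, -2, 0, 0, 0, 1, 0, 0, -2, 0, 0, 0, 1, 0, 0, 0, 0, 0, 0, 1]

```text
time: 13.95
position: [0.5424, 0.06, 0.0916]
tool_rot: [0.973, 0.232, 0.0, 0.0]
ft_force: [-0.2, -0.1, 1.6]
grip_width: 0.0007
```

move_arm:
  rows: [0, 0, -1.5, 0, 0, 0, 1, 0, 0, -1.5, 0, 0, 0, 1, 0, 0, 0, 0, 0, 0, 1]

```text
time: 14.25
position: [0.5424, 0.06, 0.0887]
tool_rot: [0.973, 0.232, 0.0, 0.0]
ft_force: [0.1, -0.3, 4.0]
grip_width: 0.0006
```

move_arm:
  rows: [0, 0, -1.5, 0, 0, 0, 1, 0, 0, -1.5, 0, 0, 0, 1, 0, 0, 0, 0, 0, 0, 1]

```text
time: 14.55
position: [0.5425, 0.06, 0.0864]
tool_rot: [0.973, 0.232, 0.0, 0.0]
ft_force: [-1.4, 0.6, 8.0]
grip_width: 0.0002
```

move_arm:
  rows: [0, 0, -1, 0, 0, 0, 1, 0, 0, -1, 0, 0, 0, 1, 0, 0, 0, 0, 0, 0, 1]

```text
time: 14.85
position: [0.5425, 0.06, 0.0861]
tool_rot: [0.973, 0.232, 0.001, 0.0]
ft_force: [-4.5, 0.7, 21.9]
grip_width: 0.0007
```

The force jumped to 22 N at z = 0.086, which matches 6 mm of travel and a bottomed button. Now I'll raise the arm clear.

move_arm:
  rows: [0, 0, 5, 0, 0, 0, 1, 0, 0, 10, 0, 0, 0, 1, 0, 0, 20, 0, 0, 0, 1, 0, 0, 30, 0, 0, 0, 1, 0, 0, 40, 0, 0, 0, 1, -10, 30, 20, 0, 0, 0, 1, -15, 50, 0, 0, 0, 0, 1, -15, 45, 0, 0, 0, 0, 1, -15, 45, 0, 0, 0, 0, 1, -15, 45, 0, 0, 0, 0, 1, 0, 0, 0, 0, 0, 0, 1, 0, 0, 0, 0, 0, 0, 1]

```text
time: 16.05
position: [0.4719, 0.2736, 0.2081]
tool_rot: [0.972, 0.234, -0.001, 0.0]
ft_force: [-0.2, -0.0, 0.5]
grip_width: 0.0005
```

```bash
python3 -c "
from h import *
o,y=st()
for cam in('top','scene'):
    c=robot.camera(cam);save(c,'e_%s.png'%cam);W=cloud(c).reshape(-1,3)
    with np.errstate(all='ignore'):
        k=(W[:,2]>.114)&(W[:,2]<.124)&(np.hypot(W[:,0]-C[0],W[:,1]-C[1])<.05)
        b=np.hypot(W[:,0]-.5425,W[:,1]-.06)<.012
    print(cam,'btn z',np.nanmedian(W[b][:,2]))
    if k.any():
        p=W[k].mean(0);print(cam,k.sum(),p,np.degrees(np.arctan2(p[1]-C[1],p[0]-C[0])))
    for th,pl in(('screw_jar',.07),('flux_bottle',0),('wire_spool',0)):
        for r in robot.spot_point(cam,th)[:1]: print(th,unproj(c,r['at'],plane=pl).round(3))
"
```

```text
t 16.05 p [0.4719 0.2736 0.2081] yaw 27.0 zax [-0.001 -0.001 -1.   ] F [-0.24 -0.01  0.45] gw 0.0005 q6 1.42
top btn z 0.09211141305402018
top 30 [ 0.56470045 -0.03001963  0.12005336] 103.44190994700642
screw_jar [0.618 0.015 0.07 ]
flux_bottle [0.635 0.016 0.   ]
wire_spool [0.51  0.205 0.   ]
scene btn z 0.09206340046524322
scene 29 [ 0.56653731 -0.03363456  0.11845392] 101.80202748273804
screw_jar [0.627 0.012 0.07 ]
flux_bottle [ 0.641 -0.217  0.   ]
wire_spool [ 0.404 -0.022  0.   ]
```

View pics/e_top.png

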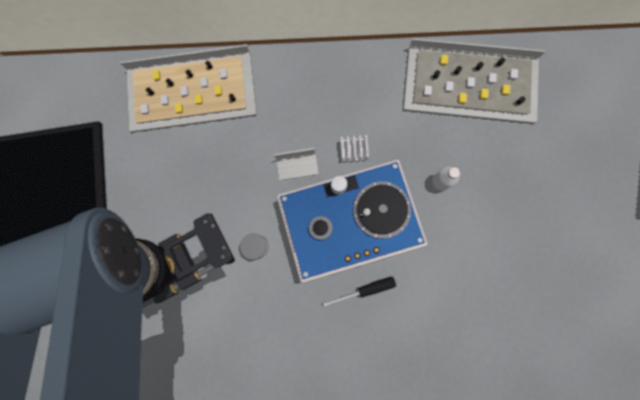

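The peg is at (367,212), at about 102–103°. The button is up at (320,228), the bystanders haven't moved, and the arm is clear. Handing in now.

```bash
python3 -c "
from rig import robot
print(robot.hand_in())"
```

```text
the job is handed in; nothing more can be done
None
```

I pushed the dial clockwise four clicks with the shut fingertips against its peg, backed off, pressed the start button to its stop, lifted clear and handed in. `hand_in()` gives no verdict, so success rests on my own checks:

- **Dial:** the peg moved from about 222° to 102–103° in the last depth readings from the top and scene cameras. That is about 120°, or four clicks.
- **Button:** it stopped at about 6 mm of travel (TCP z = 0.086 m), where the force jumped to 22 N. Both cameras then read its top back at 92.1 mm, its starting height.
- **Bystanders:** none looked moved in the final top picture, but I didn't measure them all.
- **Robot:** at hand-in the wrist force was about 0.5 N, and the tool was held clear of the box at about 0.21 m. The clock read 16 s at the last check, against the 58 s limit.

Some readings disagreed:

- **Dial centre:** the networks' estimate from the top and scene cameras was about 7 mm off the depth fit. I used the depth fit, which the wrist camera agreed with.
- **Final network check:** one flux bottle and one wire spool detection were clearly wrong. The top picture showed both where they had been.
- **Second click:** my first push stopped near the halfway point, so I added a small extra push.

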